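# Change the filter slider in a tilted filter holder

### The job

Change the filter in the tilted filter holder: draw out the slider with the round disc grip and stow it fully home in an empty cell of the storage rack, and slide the slider with the plain rectangular tab grip fully home in the holder. Lower the glass filters into their slots, do not drop them in; leave the slider with the T-shaped grip in its cell, and do not disturb the jar, the bottle or the filter cube.

Things in the scene. Friction and masses are not known exactly. Their poses are not given: they have to be found in the camera images.
- holder_head: Head of the black filter holder (fixed, base 90 x 96 mm): block 27.5 mm thick (x), 65 wide (y), one slot in its top, leaning 30 degrees to the side facing the robot. Origin: centre of the slot's floor; z up along the slot, mouth at z = 48 mm. Slot 9.5 mm (x) by 47 mm (y), 48 deep, top 6 mm flared by 4 mm all round; a seated blade stands 14 mm out. 
- cell_1: One of three equal upright grey cells (25.5 x 63 mm) of the storage rack, fixed in a row along x at 48 mm pitch on an aluminium rail 8 mm high; order varies, one is empty. Origin: centre of underside; slot floor at z = 6 mm, mouth at 54 mm. Slot 9.5 mm (x) by 47 mm (y), 48 deep, top 6 mm flared by 4 mm all round; a seated blade stands 14 mm out. 
- cell_2: One of three equal upright grey cells (25.5 x 63 mm) of the storage rack, fixed in a row along x at 48 mm pitch on an aluminium rail 8 mm high; order varies, one is empty. Origin: centre of underside; slot floor at z = 6 mm, mouth at 54 mm. Slot 9.5 mm (x) by 47 mm (y), 48 deep, top 6 mm flared by 4 mm all round; a seated blade stands 14 mm out. 
- cell_3: One of three equal upright grey cells (25.5 x 63 mm) of the storage rack, fixed in a row along x at 48 mm pitch on an aluminium rail 8 mm high; order varies, one is empty. Origin: centre of underside; slot floor at z = 6 mm, mouth at 54 mm. Slot 9.5 mm (x) by 47 mm (y), 48 deep, top 6 mm flared by 4 mm all round; a seated blade stands 14 mm out. 
- disc_slider: Aluminium filter slider with a disc grip, starts in the holder. Blade 44 mm wide (y), 7 thick (x), 62 long, with a round glass window; above it a grip 10 mm thick (x). Origin: centre of the blade's lower end; z runs along the slider to the grip. Grip: disc of diameter 31 mm, faces across x, centre at z = 88.5 mm, top at 104, on a neck 12 mm wide. 60 g.
- tab_slider: Aluminium filter slider with a plain tab grip, starts in a cell of the rack. Blade 44 mm wide (y), 7 thick (x), 62 long, with a round glass window; above it a grip 10 mm thick (x). Origin: centre of the blade's lower end; z runs along the slider to the grip. Grip: rectangular tab 22 mm wide (y), z = 62 to 104 mm. 60 g.
- tee_slider: Aluminium filter slider with a T-shaped grip, stands in a cell of the rack and stays there. Blade 44 mm wide (y), 7 thick (x), 62 long, with a round glass window; above it a grip 10 mm thick (x). Origin: centre of the blade's lower end; z runs along the slider to the grip. Grip: stem 12 mm wide (y), crossbar 40 mm wide at z = 91 to 104 mm.
- objective_jar: Objective container with a black screw cap, diameter 42 mm, 58 mm tall, stands beside the holder; leave alone. Origin: centre of its underside.
- cleaner_bottle: Small spray bottle of lens cleaner, 35 mm wide, 108 mm tall, stands on the other side of the holder; leave alone. Origin: centre of its underside.
- cube: Black fluorescence filter cube, 30 x 34 x 31 mm, stands to the left between rack and holder; leave alone. Origin: centre of its underside.
Things that resemble listed ones, but are neither listed nor needed, are in the scene too. What is shaped like the tab_slider but blue is not meant.

How it is judged (in metres and radians):
On the way, in this order (a step that is already met when the one before it is completed fails the run):
1. the disc-grip slider is out of the holder (distance between disc_slider and holder_head above 0.06 m), for 0.1 s.
2. the tab-grip slider is home in the holder (z of tab_slider in the frame of holder_head between -0.003 and 0.004 m and x of tab_slider in the frame of holder_head between -0.004 and 0.004 m and y of tab_slider in the frame of holder_head between -0.005 and 0.005 m and angle between the z axis of tab_slider and the z axis of holder_head, either way round below 0.09 rad), for 0.2 s.
At the end, for the whole second after the job is handed in: The tab-grip slider sits in the holder's slot and the disc-grip slider in one of the rack's cells, each within 4 mm of the slot's floor and 4 to 5 mm of its middle and within 0.09 rad of its direction; the T-grip slider is still in its cell; all at rest (all of step 2 and ((z of disc_slider in the frame of cell_1 between 0.003 and 0.01 m and x of disc_slider in the frame of cell_1 between -0.004 and 0.004 m and y of disc_slider in the frame of cell_1 between -0.005 and 0.005 m and angle between the z axis of disc_slider and the z axis of cell_1, either way round below 0.09 rad) or (z of disc_slider in the frame of cell_2 between 0.003 and 0.01 m and x of disc_slider in the frame of cell_2 between -0.004 and 0.004 m and y of disc_slider in the frame of cell_2 between -0.005 and 0.005 m and angle between the z axis of disc_slider and the z axis of cell_2, either way round below 0.09 rad) or (z of disc_slider in the frame of cell_3 between 0.003 and 0.01 m and x of disc_slider in the frame of cell_3 between -0.004 and 0.004 m and y of disc_slider in the frame of cell_3 between -0.005 and 0.005 m and angle between the z axis of disc_slider and the z axis of cell_3, either way round below 0.09 rad)) and ((z of tee_slider in the frame of cell_1 between 0.003 and 0.01 m and x of tee_slider in the frame of cell_1 between -0.004 and 0.004 m and y of tee_slider in the frame of cell_1 between -0.005 and 0.005 m and angle between the z axis of tee_slider and the z axis of cell_1, either way round below 0.09 rad) or (z of tee_slider in the frame of cell_2 between 0.003 and 0.01 m and x of tee_slider in the frame of cell_2 between -0.004 and 0.004 m and y of tee_slider in the frame of cell_2 between -0.005 and 0.005 m and angle between the z axis of tee_slider and the z axis of cell_2, either way round below 0.09 rad) or (z of tee_slider in the frame of cell_3 between 0.003 and 0.01 m and x of tee_slider in the frame of cell_3 between -0.004 and 0.004 m and y of tee_slider in the frame of cell_3 between -0.005 and 0.005 m and angle between the z axis of tee_slider and the z axis of cell_3, either way round below 0.09 rad)) and linear speed of each of disc_slider, tab_slider, tee_slider below 0.02 m/s); the robot touches nothing.
It fails at once if the T-grip slider is taken from or shifted in its cell by more than 8 mm (distance of tee_slider from where it was at the start of the episode above 0.008 m).
It fails at once if a filter slider is dropped into a slot (faster than 0.5 m/s within 20 mm of the slot's floor) ((z of disc_slider in the frame of holder_head between -0.005 and 0.02 m and horizontal distance between disc_slider and holder_head below 0.02 m and linear speed of disc_slider above 0.5 m/s) or (z of tab_slider in the frame of holder_head between -0.005 and 0.02 m and horizontal distance between tab_slider and holder_head below 0.02 m and linear speed of tab_slider above 0.5 m/s) or (z of disc_slider in the frame of cell_1 between 0.001 and 0.026 m and horizontal distance between disc_slider and cell_1 below 0.02 m and linear speed of disc_slider above 0.5 m/s) or (z of disc_slider in the frame of cell_2 between 0.001 and 0.026 m and horizontal distance between disc_slider and cell_2 below 0.02 m and linear speed of disc_slider above 0.5 m/s) or (z of disc_slider in the frame of cell_3 between 0.001 and 0.026 m and horizontal distance between disc_slider and cell_3 below 0.02 m and linear speed of disc_slider above 0.5 m/s) or (z of tab_slider in the frame of cell_1 between 0.001 and 0.026 m and horizontal distance between tab_slider and cell_1 below 0.02 m and linear speed of tab_slider above 0.5 m/s) or (z of tab_slider in the frame of cell_2 between 0.001 and 0.026 m and horizontal distance between tab_slider and cell_2 below 0.02 m and linear speed of tab_slider above 0.5 m/s) or (z of tab_slider in the frame of cell_3 between 0.001 and 0.026 m and horizontal distance between tab_slider and cell_3 below 0.02 m and linear speed of tab_slider above 0.5 m/s)).
It fails at once if jar, bottle or filter cube pushed by more than 15 mm or knocked over (distance of any of objective_jar, cleaner_bottle, cube from where it was at the start of the episode above 0.015 m or angle between any of objective_jar, cleaner_bottle, cube's own z axis and vertical above 0.4 rad).
It also fails if it takes over 58 s, if anything falls off the work surface, if the arm or the gripper's body presses on something with over 40 N, if the wrist force passes 120 N, or if a joint passes its speed limit or range.

### The arm

A 7-joint arm with a two-finger parallel gripper is mounted at the origin on a cart in front of the work surface, level with it; the furniture and walls round the work are solid. World frame = base frame: x ahead of the robot, y to its left, z up, the work surface at z = 0. Lengths are in mm, angles in rad, forces in N, time in s.
With the tool pointing down it reaches from about 425 to 925 mm from the base axis. Payload 6.8 kg.
Tool frame: the origin (TCP) lies between the finger pads; the fingertips stand 11 mm ahead of it and the grasp point (between the pads) lies 8 mm behind it; x points along the fingers, y is the direction in which the jaws open and shut, and the axes are right-handed (so a half turn about x gives the same grasp; the last joint's range is limited). The gripper opens to 88 mm and grips with 3 to 60 N. Pads are 20 mm wide; open, the fingers measure 115 mm over their backs; the gripper's body (75 mm by 178 mm) begins 61 mm behind the grasp point.
Start: joints at [-1.42, 0.477, 0.022, 1.555, -0.011, 1.109, -0.083], TCP at [172.742, 652.539, 233.664] pointing down, gripper open.
Joint ranges: [-2.96, 2.96], [-0.34, 2.1], [-1.41, 1.46], [0.24, 2.44], [-1.37, 4.51], [0.17, 1.92], [-2.96, 2.96]. Speed limits (rad/s): [2.39, 2.39, 3.14, 3.14, 3.14, 3.14, 3.14].

### API

Orientations are given as a unit quaternion [x, y, z, w].
In Python, from bench import robot, imaging gives the robot as it stands.
- The arm moves only by the tool play_rows, never from a script. Its argument "targets" is a list of rows, each a list of 7 numbers: the shift along the world's x, y, z as a fraction of full scale, then the turn, a rotation vector about the world's x, y, z as a fraction of full scale, then the gripper's target within -1 to 1 (fully open at 1, half-way at 0, shut at -1). In form: [[tx, ty, tz, rx, ry, rz, gripper], ...]. A call has 1 to 10 rows; each row shifts and turns the commanded pose from where the row before left it; what a row does not reach is not made up. Full scale, the value 1, is 50 mm for a shift and 10 degrees for a turn. A row lasts 1/8 s, in which the tool goes at most 62.5 mm and 10.7 degrees, less where a joint would pass 70% of its speed; a pose out of reach is approached as far as the arm can. A call with a number of a shift or a turn outside -1 to 1 is refused whole. A call with a gripper value outside its range is refused whole. The fingers move at their own pace and stop on an object; "grip_force" is the grip in N (left out, the last holds). Time passes only in rows, so rows that do not move let the fingers close. It gives the time, the measured TCP pose, the force and the opening at its end, in the units of the state.
- robot.observe(): the state, without advancing time (a new reading comes with each control period).
- imaging.get_image(name): name is "scene" or "side" or "wrist"; returns (picture, depth): 420x560x3 uint8, blue, green, red; 420x560 float32, mm along the optical axis (not along the pixel's ray), 0 where there is no reading.
- imaging.calibration(name): a dict with "mtx" (3x3 intrinsics, pixels), "k1" (the pictures are not rectified: a ray, as slopes to the right and down, at radius r is drawn at 1 + k1 r^2 times it, then the intrinsics apply), "xyz" and "attitude" of the camera in the world; the wrist camera has in their place "tool_from_camera" (4x4, takes a point from camera to tool coordinates, whose origin is the TCP and whose axes are the tool frame's). Camera axes: x right, y down, z forward; pixel columns grow to the right and rows downward; lengths in mm; the calibration is good to about 2 mm. A picture is of the moment at which its call begins: read the wrist's pose just before it. calibration takes no time and is no camera call.
- robot.close_job(): hands the job in, once; it reports no verdict.
The state is a dict: "clock": time; "joint_pos": joint angles; "qd": joint speeds; "effort": joint torques, N m; "tool_pos": TCP position; "eef_rot": TCP orientation; "contact_force": force on the tool from outside, world axes, zero at the start; "moment": the same for the moment, N m; "opening": opening from 0.0 (shut) to 1.0 (fully open).
Only numpy, scipy, OpenCV 4.12 (cv2) and the standard library are available. Lean on these libraries where they do the work, as an engineer would, in place of code of your own. Each camera call takes 0.05 s, during which the arm holds its last target. There are 200 camera calls.

## Working session

There is one attempt and no reset: what is moved stays moved. The work goes in short steps, Python scripts to look and compute and a tool call to move; the robot and the scene stay as the last step left them, time stands still between calls to the robot, and variables do not carry over. Pictures are saved under pics/ and viewed, about 8 in all and at most 12, crops included, and the job is handed in when it is done.

Besides the shell and the picture viewer there is one more tool, called after "Call:" as a command line: name --pt "numbers of a row" for each row, then --argument value for the rest. play_rows: Moves the arm, as the interface text tells. Shift numbers are shares of 50 mm and turn numbers shares of 10 degrees, none past 1 either way. Its arguments: {"type":"object","properties":{"targets":{"type":"array"},"grip_force":{"type":"number"}},"required":["targets"]}

```bash
mkdir -p pics; ls; cat > h.py <<'E'
import numpy as np, cv2
from scipy.spatial.transform import Rotation as R
from bench import robot, imaging
def grab(n):
    s=robot.observe(); im,d=imaging.get_image(n); return s,im,d
def cloud(n,s,d):
    c=imaging.calibration(n); K=np.array(c["mtx"]); k1=c["k1"]
    v,u=np.mgrid[:d.shape[0],:d.shape[1]].astype(float)
    xd=(u-K[0,2])/K[0,0]; yd=(v-K[1,2])/K[1,1]
    x,y=xd.copy(),yd.copy()
    for _ in range(8):
        f=1+k1*(x*x+y*y); x=xd/f; y=yd/f
    P=np.dstack([x*d,y*d,d])
    if n=="wrist":
        T=np.array(c["tool_from_camera"]); P=P@T[:3,:3].T+T[:3,3]
        P=P@R.from_quat(s["eef_rot"]).as_matrix().T+np.array(s["tool_pos"])
    else:
        a=np.array(c["attitude"]); M=a if a.shape==(3,3) else R.from_quat(a).as_matrix()
        P=P@M.T+np.array(c["xyz"])
    P[d<=0]=np.nan
    return P
E
python3 - <<'E'
from h import *
s=robot.observe(); print(s)
for n in("scene","side","wrist"):
    s,im,d=grab(n); cv2.imwrite(f"pics/{n}0.png",im); np.savez(f"{n}0.npz",im=im,P=cloud(n,s,d),d=d); print(n,imaging.calibration(n))
E
```

```text
pics
{'clock': 0.0, 'joint_pos': array([-1.42009296,  0.477807  ,  0.02234677,  1.55638992, -0.01145768,
        1.10931479, -0.08312439]), 'qd': array([ 7.82768450e-05,  2.55707203e-04, -9.77929427e-04,  5.74291977e-05,
        1.09022044e-03,  1.21091319e-04, -7.56816261e-04]), 'effort': array([-8.08181030e-04, -5.82835400e+01,  1.53422020e+00, -2.72605115e+01,
       -5.43736678e-02,  1.69080117e-02,  1.52423695e-04]), 'tool_pos': array([172.63305977, 651.97199834, 232.7032234 ]), 'eef_rot': array([ 0.09060911,  0.70121545, -0.0918748 ,  0.70117466]), 'contact_force': array([ 0.39289324, -0.50631193,  0.628101  ]), 'moment': array([-0.03636793,  0.01568692, -0.03704539]), 'opening': 1.0044801100988328}
scene {'mtx': array([[473.16700022,   0.        , 278.05240587],
       [  0.        , 473.16700022, 215.20005741],
       [  0.        ,   0.        ,   1.        ]]), 'k1': -0.06595260499424156, 'xyz': array([507.1325946 , 885.47009976, 740.93177996]), 'attitude': array([-0.0240181 ,  0.87968245, -0.47464188,  0.01723392])}
side {'mtx': array([[437.78717693,   0.        , 277.1452972 ],
       [  0.        , 437.78717693, 212.50028366],
       [  0.        ,   0.        ,   1.        ]]), 'k1': -0.04169686998832577, 'xyz': array([415.01968821, 414.47062301, 864.77359286]), 'attitude': array([-0.14757005,  0.94341575, -0.29294725,  0.04870014])}
wrist {'mtx': array([[329.30831507,   0.        , 280.65067229],
       [  0.        , 329.30831507, 210.1048534 ],
       [  0.        ,   0.        ,   1.        ]]), 'k1': -0.03497295640566945, 'tool_from_camera': array([[ 4.95954169e-04, -2.88187042e-01,  9.57574009e-01,
        -1.52368592e+02],
       [ 9.99999869e-01,  2.04120241e-05, -5.11784591e-04,
        -9.00151490e-02],
       [ 1.27943664e-04,  9.57574137e-01,  2.88187014e-01,
        -7.93262916e+01],
       [ 0.00000000e+00,  0.00000000e+00,  0.00000000e+00,
         1.00000000e+00]])}
```

View pics/scene0.png

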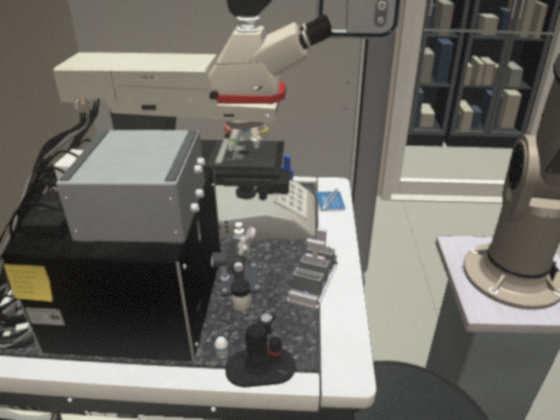

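View pics/side0.png

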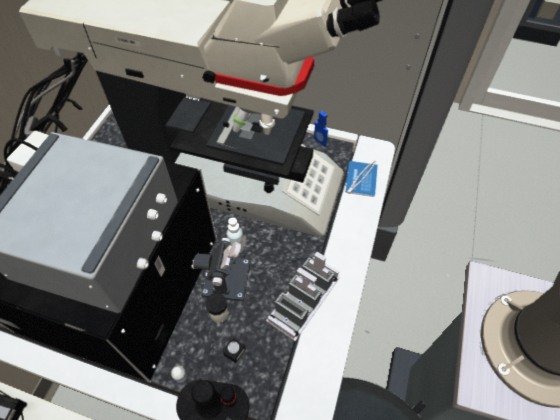

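Side view: rack at about (303,295), holder at (225,275), bottle (234,230), jar (218,305), cube (234,350), blue decoy (321,128). Closer crop next.

```bash
python3 - <<'E'
from h import *
a=np.load("side0.npz"); im=a["im"][205:370,185:345]; 
b=np.load("scene0.npz")["im"][215:315,205:345]
A=cv2.resize(im,None,fx=3.6,fy=3.6,interpolation=cv2.INTER_CUBIC)
cv2.imwrite("pics/c1.png",A)
P=a["P"]
for u,v in [(321,262),(305,281),(291,301),(281,327),(210,262),(234,250),(225,290),(250,300),(240,280),(234,350)]: print(u,v,P[v,u].round())
E
```

```text
321 262 [462.   4. 105.]
305 281 [481.  50.  99.]
291 301 [499.  81.  61.]
281 327 [505. 126.  29.]
210 262 [679.  56.  74.]
234 250 [623.  49. 143.]
225 290 [638.  88.  32.]
250 300 [588.  80.   0.]
240 280 [622.  47.   9.]
234 350 [576. 198.  31.]
```

View pics/c1.png

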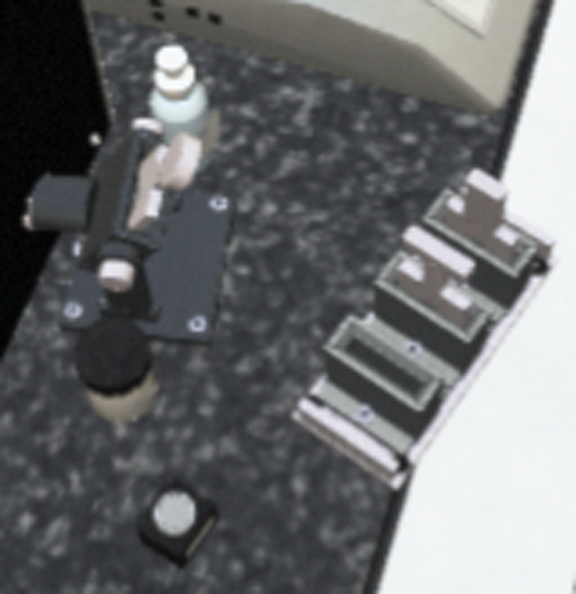

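Side crop: rack from top: tab grip cell (crop 487,185 → full 320,256), T-grip cell (440,250 → 307,274), empty cell (382,360 → 291,305). Candidates for the tab slider: this tab (320,256) and the blue decoy (321,128), which is excluded. The disc grip is in the holder (crop 160,180 → 229,255).

```bash
python3 - <<'E'
from h import *
a=np.load("side0.npz"); b=np.load("scene0.npz")
s=robot.observe(); M=R.from_quat(s["eef_rot"]).as_matrix(); print(M.round(3))
for nm,q in(("side",a),("scene",b)):
    P=q["P"].reshape(-1,3); I=q["im"].reshape(-1,3)
    m=(P[:,0]>420)&(P[:,0]<560)&(P[:,1]>-40)&(P[:,1]<160)&(P[:,2]>56)&(P[:,2]<67)
    Q=P[m]; r=cv2.minAreaRect(Q[:,:2].astype(np.float32)); print(nm,"rims",m.sum(),np.round(r[0]),np.round(r[1]),r[2], np.median(Q[:,2]))
    m=(P[:,0]>420)&(P[:,0]<560)&(P[:,1]>-40)&(P[:,1]<160)&(P[:,2]>112)&(P[:,2]<125)
    Q=P[m]; 
    if len(Q): print(" tops",len(Q),Q[np.argsort(Q[:,1])].round()[::3].tolist())
    m=(P[:,0]>560)&(P[:,0]<720)&(P[:,1]>0)&(P[:,1]<140)&(P[:,2]>60)&(I.min(1)>110)
    print(" holder bright",P[m].round()[::6].tolist())
    # grid max height
    x=P[:,0]//60*60;y=P[:,1]//60*60
    ok=(P[:,2]>20)&(P[:,0]>300)&(P[:,0]<900)&(P[:,1]>-240)&(P[:,1]<700)
    G={}
    for X,Y,Z in zip(x[ok],y[ok],P[ok,2]): G[(X,Y)]=max(G.get((X,Y),0),Z)
    for Y in range(-240,700,60): print(Y,[int(G.get((X,Y),0)) for X in range(300,900,60)])
E
```

```text
[[-0.     0.256  0.967]
 [-0.001  0.967 -0.256]
 [-1.    -0.001  0.   ]]
side rims 867 [480.  44.] [123.  64.] 72.51383209228516 62.01631060286286
 tops 196 [[472.0, -8.0, 120.0], [468.0, -7.0, 119.0], [473.0, -6.0, 118.0], [461.0, -5.0, 118.0], [473.0, -4.0, 118.0], [471.0, -4.0, 120.0], [459.0, -3.0, 119.0], [475.0, -3.0, 119.0], [454.0, -2.0, 119.0], [466.0, -1.0, 118.0], [474.0, -1.0, 118.0], [464.0, -1.0, 120.0], [472.0, -0.0, 117.0], [464.0, 1.0, 119.0], [456.0, 1.0, 120.0], [467.0, 1.0, 118.0], [455.0, 1.0, 113.0], [473.0, 2.0, 115.0], [471.0, 2.0, 114.0], [457.0, 3.0, 119.0], [459.0, 4.0, 119.0], [463.0, 4.0, 118.0], [464.0, 5.0, 118.0], [458.0, 6.0, 120.0], [494.0, 36.0, 120.0], [493.0, 37.0, 118.0], [499.0, 38.0, 116.0], [495.0, 38.0, 119.0], [483.0, 39.0, 119.0], [487.0, 40.0, 120.0], [478.0, 41.0, 118.0], [482.0, 41.0, 120.0], [472.0, 42.0, 119.0], [474.0, 42.0, 118.0], [500.0, 42.0, 115.0], [499.0, 42.0, 113.0], [497.0, 43.0, 114.0], [498.0, 43.0, 118.0], [482.0, 43.0, 120.0], [466.0, 44.0, 118.0], [493.0, 44.0, 119.0], [472.0, 44.0, 120.0], [475.0, 45.0, 118.0], [493.0,
[... 6934 characters left out ...]
47.0, 100.0, 85.0]]
-240 [0, 0, 538, 536, 578, 580, 581, 445, 446, 447]
-180 [0, 0, 542, 536, 581, 582, 582, 445, 447, 447]
-120 [0, 0, 31, 77, 202, 201, 304, 200, 0, 0]
-60 [0, 0, 123, 67, 0, 112, 262, 262, 91, 0]
0 [0, 0, 124, 123, 0, 152, 384, 385, 385, 0]
60 [0, 0, 68, 67, 0, 113, 390, 389, 386, 388]
120 [0, 0, 34, 34, 33, 62, 389, 389, 386, 390]
180 [0, 0, 0, 0, 36, 0, 389, 388, 386, 389]
240 [0, 0, 0, 0, 111, 108, 388, 388, 385, 389]
300 [0, 0, 0, 0, 112, 107, 260, 260, 259, 258]
360 [0, 0, 0, 0, 0, 0, 0, 0, 0, 0]
420 [0, 0, 0, 0, 0, 0, 0, 0, 0, 0]
480 [0, 0, 0, 0, 0, 0, 0, 0, 0, 0]
540 [0, 0, 0, 0, 0, 0, 0, 0, 0, 0]
600 [0, 0, 0, 0, 0, 0, 0, 0, 0, 0]
660 [0, 0, 0, 0, 0, 0, 0, 0, 0, 0]
```

```bash
cat >> h.py <<'E'
from scipy.optimize import least_squares
def hframe(psi):
    # slider axes: z leans 30deg towards -xh ; x=up-side face normal
    xh=np.array([np.cos(psi),np.sin(psi),0]); yh=np.array([-np.sin(psi),np.cos(psi),0]); k=np.array([0,0,1.])
    z=-xh*.5+k*np.sqrt(3)/2; x=xh*np.sqrt(3)/2+k*.5
    return np.c_[x,yh,z]
def cost_face(P,o,psi):
    pass
E
python3 - <<'E'
from h import *
a=np.load("side0.npz"); b=np.load("scene0.npz")
for nm,q in(("side",a),("scene",b)):
    P=q["P"].reshape(-1,3);I=q["im"].reshape(-1,3).min(1)
    m=(P[:,0]>600)&(P[:,0]<660)&(P[:,1]>5)&(P[:,1]<90)&(P[:,2]>85)&(P[:,2]<155)&(I>90)
    Q=P[m]
    # face plane with 30deg tilt: scan yaw, robust
    best=[]
    for deg in range(-60,61,2):
        n=hframe(np.radians(deg))[:,0]; d=Q@n
        h,e=np.histogram(d,np.arange(d.min(),d.max()+3,1.)); w=h[:-2]+h[1:-1]+h[2:]; i=w.argmax(); best.append((w[i],deg,e[i]+1.5))
    print(nm,m.sum(),sorted(best)[-6:])
    # base plate
    m=(P[:,0]>560)&(P[:,0]<720)&(P[:,1]>-30)&(P[:,1]<140)&(P[:,2]>4)&(P[:,2]<14)
    r=cv2.minAreaRect(P[m][:,:2].astype(np.float32)); print(" base",m.sum(),r)
E
```

```text
side 309 [(np.int64(149), 6, np.float64(611.7176341935073)), (np.int64(155), 16, np.float64(600.1444269511142)), (np.int64(168), 14, np.float64(603.803690013451)), (np.int64(169), 10, np.float64(609.7450566330992)), (np.int64(171), 8, np.float64(611.0674608396133)), (np.int64(178), 12, np.float64(606.75203271979))]
 base 972 ((640.5856323242188, 55.045066833496094), (166.90841674804688, 140.6256561279297), 89.68366241455078)
scene 288 [(np.int64(128), 18, np.float64(595.9755950513311)), (np.int64(132), 8, np.float64(610.7362342455285)), (np.int64(136), 16, np.float64(599.8462204834684)), (np.int64(139), 14, np.float64(603.0611117478784)), (np.int64(140), 10, np.float64(608.508828057511)), (np.int64(147), 12, np.float64(606.6163519947713))]
 base 759 ((636.4752197265625, 56.63428497314453), (148.91726684570312, 167.49375915527344), 0.7722699046134949)
```

Call:
play_rows --pt "0.62 -0.95 0.2 0 0 -0.48 0" --pt "0.62 -0.95 0.2 0 0 -0.48 0" --pt "0.62 -0.95 0.1 0 0 -0.48 0" --pt "0.62 -0.95 0.1 0 0 -0.48 0" --pt "0.62 -0.95 0 0 0 -0.48 0" --pt "0.62 -0.95 0 0 0 -0.48 0" --pt "0.62 -0.95 0 0 0 -0.48 0" --pt "0.62 -0.95 0 0 0 -0.48 0" --pt "0.62 -0.95 0 0 0 -0.48 0" --pt "0.62 -0.95 0 0 0 -0.48 0" --grip_force 20

```text
clock: 1.4
tool_pos: [483.4, 175.9, 263.7]
eef_rot: [0.369, 0.603, -0.369, 0.603]
contact_force: [1.5, 0.1, -0.2]
opening: 0.501
```

Call:
play_rows --pt "0.62 -0.95 0 0.15 -0.73 -0.48 0" --pt "0.62 -0.95 0 0.15 -0.73 -0.48 0" --pt "0.6 -0.95 0 0.15 -0.73 -0.5 0" --pt "0 0 -0.2 0.15 -0.73 0 0" --pt "0 0 0 0 0 0 0"

```text
clock: 2.02
tool_pos: [571.5, 33.9, 251.2]
eef_rot: [0.556, 0.405, -0.304, 0.659]
contact_force: [-0.8, 0.4, -0.4]
opening: 0.502
```

```bash
python3 - <<'E'
from h import *
s,im,d=grab("wrist"); cv2.imwrite("pics/w1.png",im); np.savez("w1.npz",im=im,P=cloud("wrist",s,d))
print(s["clock"],s["tool_pos"],R.from_quat(s["eef_rot"]).as_matrix().round(3),s["opening"],s["joint_pos"].round(2))
E
```

```text
2.025 [571.4551184   33.86912351 251.23087188] [[ 0.488  0.851  0.196]
 [ 0.05   0.197 -0.979]
 [-0.872  0.487  0.053]] 0.5021135341083689 [-0.72  0.05  0.56  2.2   0.02  0.39  0.03]
```

View pics/w1.png

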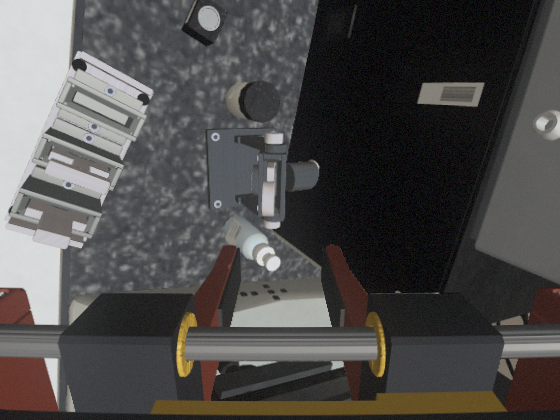

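The wrist view shows the disc slider's edge at (268,195) in the holder, jar cap (262,102), bottle (265,255), the rack at left.

```bash
python3 - <<'E'
from h import *
q=np.load("w1.npz");P=q["P"];I=q["im"].min(2)
s=robot.observe(); 
v,u=np.mgrid[:420,:560]
reg=(u>235)&(u<300)&(v>125)&(v<235)
H=hframe(np.radians(12))
# block top (dark rim) + slider, express in H frame
Q=P[reg]; L=Q@H; Ii=I[reg]
for y0 in range(0,0): pass
top=(L[:,2]>-400)
print("z range",np.nanpercentile(L[:,2],[1,50,99]))
zt=np.nanmax(L[:,2][Ii>90]); print("ztop",zt)
for za in np.arange(zt-110,zt+1,6):
    m=(L[:,2]>za)&(L[:,2]<=za+6)&(Ii>90); n=(L[:,2]>za)&(L[:,2]<=za+6)
    if m.sum()>3: print(int(za-zt),"bright",m.sum(),"x",np.percentile(L[m,0],[3,50,97]).round(1),"y",np.percentile(L[m,1],[2,98]).round(1),"| all x",np.percentile(L[n,0],[3,97]).round(1),"y",np.percentile(L[n,1],[2,98]).round(1))
# base plate yaw
m=(P[...,2]>5)&(P[...,2]<14)&(u>200)&(u<300)&(v>120)&(v<225)&(P[...,0]<650)
r=cv2.minAreaRect(P[m][:,:2].astype(np.float32)); print(r,np.median(P[m][:,2]))
E
```

```text
z range [-356.69537298 -283.51367074 -178.64404003]
ztop -177.30160291587094
-110 bright 56 x [560.3 575.9 607.8] y [-155.2  -75. ] | all x [561.3 636.2] y [-160.   -47.6]
-104 bright 68 x [560.9 570.8 607. ] y [-158.3  -91.3] | all x [561.9 633. ] y [-157.6  -47.5]
-98 bright 70 x [564.  573.7 605.9] y [-157.4  -73.1] | all x [566.5 632.3] y [-156.3  -47.4]
-92 bright 43 x [572.  583.6 607.3] y [-155.5  -37.7] | all x [576.8 633.2] y [-154.4  -47.5]
-86 bright 18 x [590.3 606.6 607.6] y [-138.9  -37.5] | all x [585.3 630. ] y [-127.2  -37.5]
-80 bright 47 x [595.  607.5 614.3] y [-136.9  -37.4] | all x [585.6 614.3] y [-136.3  -37.4]
-74 bright 255 x [596.3 605.1 612.8] y [-137.7  -37.7] | all x [585.2 617.5] y [-137.5  -37.7]
-68 bright 114 x [584.5 604.  612.6] y [-135.8  -42.3] | all x [584.5 615.4] y [-128.7  -47.5]
-62 bright 185 x [591.3 602.9 617.8] y [-126.4  -56.2] | all x [591.3 617.8] y [-120.   -55.5]
-56 bright 29 x [593.2 604.3 617.5] y [-117.9  -61.8] | all x [591.4 617.7] y [-118.6  -57. ]
-50 bright 27 x [599.9 601.8 606.4] y [-78.7 -65.7] | all x [599.9 606.4] y [-78.7 -65.7]
-44 bright 85 x [600.5 603.8 606.6] y [-78.6 -65.8] | all x [600.5 606.6] y [-78.6 -65.8]
-32 bright 4 x [608.2 608.2 608.3] y [-92.6 -89.1] | all x [608.2 608.3] y [-92.6 -89.1]
-26 bright 9 x [608.3 608.4 608.4] y [-87.7 -78.1] | all x [608.3 608.4] y [-87.7 -78.1]
-20 bright 20 x [599.4 605.4 608.5] y [-77.8 -72.3] | all x [599.4 608.5] y [-77.8 -72.3]
-14 bright 61 x [599.1 603.6 607.9] y [-102.   -72.4] | all x [599.  607.9] y [-102.3  -72.4]
-8 bright 203 x [598.9 603.9 608.2] y [-98.9 -74.9] | all x [598.9 608.2] y [-98.9 -74.9]
-2 bright 133 x [599.1 603.2 607.5] y [-93.9 -80.2] | all x [599.1 607.5] y [-93.9 -80.2]
((634.973388671875, 33.36973571777344), (51.1690559387207, 120.4312515258789), 10.15028190612793) 11.1518894506074
```

```bash
python3 - <<'E'
from h import *
q=np.load("w1.npz");P=q["P"];I=q["im"].min(2)
v,u=np.mgrid[:420,:560]; reg=(u>235)&(u<300)&(v>125)&(v<235)
H=hframe(np.radians(12)); L=P[reg]@H; L[:,2]+=177.5
# block top plane
m=(L[:,2]>-63)&(L[:,2]<-53)&(abs(L[:,0]-604.5)<14)&(abs(L[:,1]+88)<33)
for nm,mm in (("blk",m),("disc",L[:,2]>-16)):
    A=L[mm]
    print(nm,cv2.minAreaRect(A[:,:2].astype(np.float32)),np.median(A[:,2]))
# slopes of edges in disc: max x and min x per y bin
D=L[(L[:,2]>-30)]
ys=np.arange(-100,-74,4); 
print([(y,D[abs(D[:,1]-y)<2,0].min().round(1),D[abs(D[:,1]-y)<2,0].max().round(1)) for y in ys if (abs(D[:,1]-y)<2).any()])
B=L[m]; print([(y,B[abs(B[:,1]-y)<3,0].min().round(1),B[abs(B[:,1]-y)<3,0].max().round(1)) for y in range(-118,-56,6) if (abs(B[:,1]-y)<3).any()])
print([(x,B[abs(B[:,0]-x)<3,1].min().round(1),B[abs(B[:,0]-x)<3,1].max().round(1)) for x in range(594,616,4)])
print(np.polyfit(B[:,0],B[:,2],1),np.polyfit(B[:,1],B[:,2],1))
# target TCP: grasp point at slider z=88.5 -> TCP 8 ahead => slider z 80.5 ; top=104
s=robot.observe(); T=H@np.array([603.8,-87.5,-177.5-104+80.5+ 2]); print("tcp target",T,"delta/50",(T-s["tool_pos"])/50)
z=H[:,2]; g=np.c_[-z,H[:,0],np.cross(-z,H[:,0])]
print("rot deg/10",np.degrees((R.from_matrix(g)*R.from_quat(s["eef_rot"]).inv()).as_rotvec())/10, "z",z)
E
```

```text
blk ((604.6763305664062, -87.92332458496094), (65.45610046386719, 27.088600158691406), 89.62690734863281) -57.167910354670056
disc ((603.3895263671875, -87.35963439941406), (30.189861297607422, 9.926787376403809), 89.43743133544922) -3.0682831774405486
[(np.int64(-100), np.float64(598.7), np.float64(608.1)), (np.int64(-96), np.float64(598.8), np.float64(608.2)), (np.int64(-92), np.float64(599.0), np.float64(608.3)), (np.int64(-88), np.float64(599.1), np.float64(608.3)), (np.int64(-84), np.float64(598.9), np.float64(608.4)), (np.int64(-80), np.float64(598.9), np.float64(608.4)), (np.int64(-76), np.float64(598.5), np.float64(608.4))]
[(-118, np.float64(591.0), np.float64(617.8)), (-112, np.float64(591.0), np.float64(617.7)), (-106, np.float64(591.0), np.float64(617.6)), (-100, np.float64(591.1), np.float64(617.5)), (-94, np.float64(591.2), np.float64(617.4)), (-88, np.float64(591.1), np.float64(618.2)), (-82, np.float64(591.2), np.float64(618.1)), (-76, np.float64(591.2), np.float64(618.0)), (-70, np.float64(591.3), np.float64(617.9)), (-64, np.float64(591.3), np.float64(617.8)), (-58, np.float64(591.3), np.float64(617.6))]
[(594, np.float64(-119.9), np.float64(-55.1)), (598, np.float64(-119.0), np.float64(-55.2)), (602, np.float64(-120.6), np.float64(-55.2)), (606, np.float64(-120.7), np.float64(-55.2)), (610, np.float64(-120.4), np.float64(-55.2)), (614, np.float64(-120.2), np.float64(-55.5))]
[-8.69627112e-03 -5.24034743e+01] [-1.43083932e-02 -5.88507117e+01]
tcp target [626.9973443   43.81759763 129.56094465] delta/50 [ 1.0705068   0.17396938 -2.468622  ]
rot deg/10 [ 0.31561478 -0.00319671  0.06060842] z [-0.4890738  -0.10395585  0.8660254 ]
```

Call:
play_rows --pt "-0.24 -0.1 -0.15 0.32 0 0.06 0" --pt "0.33 0.07 -0.58 0 0 0 0" --pt "0.33 0.07 -0.58 0 0 0 0" --pt "0.33 0.07 -0.58 0 0 0 0" --pt "0.32 0.07 -0.58 0 0 0 0" --pt "0 0 0 0 0 0 0"

```text
clock: 2.82
tool_pos: [623.8, 46.1, 139.2]
eef_rot: [0.573, 0.418, -0.286, 0.645]
contact_force: [-0.1, 0.4, 0.1]
opening: 0.502
```

```bash
cat >> h.py <<'E'
def hT(psi=12):
    H=hframe(np.radians(psi)); z=H[:,2]; return H,np.c_[-z,H[:,0],np.cross(-z,H[:,0])]
def rep(T,g):
    s=robot.observe(); print("t",s["clock"],"pos",s["tool_pos"].round(1),"F",s["contact_force"].round(1),"op",round(s["opening"]*88,1))
    print("d/50",((T-s["tool_pos"])/50).round(3),"rot/10",(np.degrees((R.from_matrix(g)*R.from_quat(s["eef_rot"]).inv()).as_rotvec())/10).round(3))
E
python3 - <<'E'
from h import *
H,g=hT(); T=H@np.array([603.8,-87.5,-199]); rep(T,g)
s,im,d=grab("wrist"); P=cloud("wrist",s,d); L=P@H; I=im.min(2)
m=(abs(L[...,1]+87)<25)&(abs(L[...,0]-604)<12)&(L[...,2]>-215)&(L[...,2]<-170)&(I>90)
Q=L[m]; print(len(Q),np.percentile(Q,[2,98],axis=0).round(1))
E
```

```text
t 2.825 pos [623.8  46.1 139.2] F [-0.1  0.4  0.1] op 44.2
d/50 [ 0.064 -0.045 -0.193] rot/10 [-0.035 -0.004 -0.018]
1168 [[ 598.8  -97.5 -195.3]
 [ 608.5  -72.1 -177.9]]
```

Call:
play_rows --pt "0.06 -0.04 -0.19 -0.03 0 -0.02 0" --pt "0 0 0 0 0 0 0" --pt "0 0 0 0 0 0 -1" --pt "0 0 0 0 0 0 -1" --pt "0 0 0 0 0 0 -1" --pt "0 0 0 0 0 0 -1" --pt "0 0 0 0 0 0 -1" --grip_force 30

```text
clock: 3.75
tool_pos: [625.8, 42.0, 130.9]
eef_rot: [0.573, 0.414, -0.288, 0.646]
contact_force: [0.5, 0.6, 3.0]
opening: 0.111
```

```bash
python3 - <<'E'
from h import *
H,g=hT(); T=H@np.array([603.8,-87.5,-199]); rep(T,g)
E
```

```text
t 3.75 pos [625.8  42.  130.9] F [0.5 0.6 3. ] op 9.7
d/50 [ 0.025  0.036 -0.027] rot/10 [0.003 0.012 0.016]
```

Call:
play_rows --pt "-0.1 -0.02 0.17 0 0 0 -1" --pt "-0.15 -0.03 0.26 0 0 0 -1" --pt "-0.2 -0.04 0.35 0 0 0 -1" --pt "-0.24 -0.05 0.43 0 0 0 -1" --pt "-0.24 -0.05 0.43 0 0 0 -1" --pt "-0.24 -0.05 0.43 0 0 0 -1"

```text
clock: 4.5
tool_pos: [566.0, 29.6, 233.9]
eef_rot: [0.572, 0.415, -0.289, 0.646]
contact_force: [-1.6, 1.0, 1.0]
opening: 0.114
```

Call:
play_rows --pt "-0.1 0.05 0.05 -0.16 0.73 0 -1" --pt "-0.1 0.05 0.05 -0.16 0.73 0 -1" --pt "-0.1 0.1 0.02 -0.16 0.73 0 -1" --pt "-0.1 0.1 0 -0.16 0.73 0 -1" --pt "-0.2 0.15 0 0 0 0.86 -1" --pt "-0.2 0.15 0 0 0 0.86 -1" --pt "-0.2 0.15 0 0 0 0.86 -1" --pt "-0.2 0.15 0 0 0 0.86 -1" --pt "-0.2 0.15 0 0 0 0.86 -1" --pt "-0.14 0.17 0 0 0 0.86 -1"

```text
clock: 5.75
tool_pos: [489.0, 90.9, 239.6]
eef_rot: [0.161, 0.687, -0.16, 0.691]
contact_force: [0.1, 0.1, -1.1]
opening: 0.109
```

```bash
python3 - <<'E'
from h import *
s,im,d=grab("wrist"); cv2.imwrite("pics/w2.png",im)
P=cloud("wrist",s,d); np.savez("w2.npz",im=im,P=P); w1=np.load("w1.npz")["P"]; 
th=np.radians(72.5)
U=np.array([[np.cos(th),np.sin(th)],[np.sin(th),-np.cos(th)]])  # rows: along row, across
for nm,p in (("w1",w1),("w2",P),("side",np.load("side0.npz")["P"]),("scene",np.load("scene0.npz")["P"])):
    p=p.reshape(-1,3); m=(abs(p[:,0]-480)<60)&(abs(p[:,1]-45)<85)&(p[:,2]>58)&(p[:,2]<66)
    q=p[m]; r=cv2.minAreaRect(q[:,:2].astype(np.float32)); l=q[:,:2]@U.T
    print(nm,m.sum(),r,np.median(q[:,2]),"row ext",np.percentile(l[:,0],[.5,99.5]).round(1),"across",np.percentile(l[:,1],[1,99]).round(1))
    h,e=np.histogram(l[:,0],np.arange(110,250,4) if 0 else np.arange(l[:,0].min(),l[:,0].max()+4,4)); print(dict(zip(e.round(),h)) if nm in("w2",) else "")
g=np.array([[0,np.cos(th),np.sin(th)],[0,np.sin(th),-np.cos(th)],[-1,0,0]]); rep(np.array([494,91,235.]),g)
E
```

```text
w1 4743 ((479.78106689453125, 44.582069396972656), (121.78470611572266, 63.69900131225586), 72.1785659790039) 63.99589229387519 row ext [126.8 247.1] across [412.9 474.8]

w2 2509 ((479.6831359863281, 44.13648223876953), (121.61319732666016, 63.4412727355957), 72.26022338867188) 64.16401104650498 row ext [126.8 246.9] across [412.8 475.1]
{np.float64(125.0): np.int64(81), np.float64(129.0): np.int64(79), np.float64(133.0): np.int64(47), np.float64(137.0): np.int64(77), np.float64(141.0): np.int64(196), np.float64(145.0): np.int64(184), np.float64(149.0): np.int64(187), np.float64(153.0): np.int64(0), np.float64(157.0): np.int64(0), np.float64(161.0): np.int64(0), np.float64(165.0): np.int64(0), np.float64(169.0): np.int64(0), np.float64(173.0): np.int64(73), np.float64(177.0): np.int64(80), np.float64(181.0): np.int64(46), np.float64(185.0): np.int64(56), np.float64(189.0): np.int64(187), np.float64(193.0): np.int64(197), np.float64(197.0): np.int64(150), np.float64(201.0): np.int64(0), np.float64(205.0): np.int64(0), np.float64(209.0): np.int64(0), np.float64(213.0): np.int64(0), np.float64(217.0): np.int64(0), np.float64(221.0): np.int64(167), np.float64(225.0): np.int64(133), np.float64(229.0): np.int64(39), np.float64(233.0): np.int64(49), np.float64(237.0): np.int64(155), np.float64(241.0): np.int64(222), np.float64(245.0): np.int64(104)}
side 755 ((480.1441650390625, 44.00603103637695), (123.18132781982422, 63.84078598022461), 72.51194763183594) 62.299512385759726 row ext [126.1 247.7] across [413.  475.6]

scene 499 ((480.1313171386719, 45.57910919189453), (123.42852020263672, 62.1900520324707), 72.3636245727539) 62.97653419182916 row ext [127.4 248.1] across [413.5 474.3]

t 5.8 pos [488.3  92.1 239.5] F [-0.7  1.3 -0.6] op 9.8
d/50 [ 0.114 -0.022 -0.091] rot/10 [-0.006  0.026  0.829]
```

View pics/w2.png

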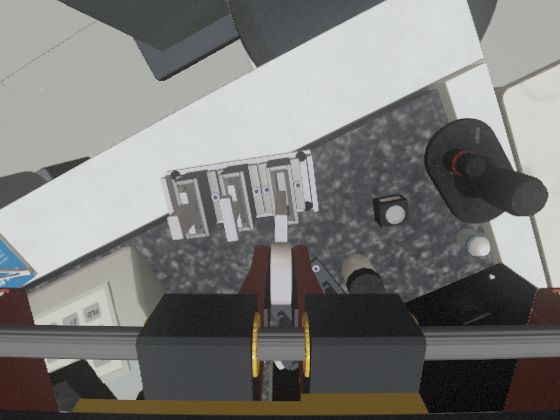

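Call:
play_rows --pt "0.14 -0.04 -0.3 0 0 0.8 -1" --pt "0 0 -0.4 0 0 0 -1" --pt "0 0 -0.5 0 0 0 -1" --pt "0 0 -0.2 0 0 0 -1" --pt "0 0 0 0 0 0 -1"

```text
clock: 6.42
tool_pos: [496.5, 88.6, 169.6]
eef_rot: [0.114, 0.696, -0.114, 0.7]
contact_force: [0.5, 0.4, -0.7]
opening: 0.108
```

```bash
cat >> h.py <<'E'
th=np.radians(72.25); u2=np.array([np.cos(th),np.sin(th)]); gR=np.array([[0,u2[0],u2[1]],[0,u2[1],-u2[0]],[-1,0,0.]])
def blade(s,P,lo=20,hi=95):
    "slider points in tool frame (rel. TCP)"
    q=(P.reshape(-1,3)-s["tool_pos"])@R.from_quat(s["eef_rot"]).as_matrix()
    m=(q[:,0]>lo)&(q[:,0]<hi)&(abs(q[:,1])<12)&(abs(q[:,2])<32); return q[m]
E
python3 - <<'E'
from h import *
rep(np.array([495.8,89.6,150]),gR)
s,im,d=grab("wrist"); P=cloud("wrist",s,d); cv2.imwrite("pics/w3.png",im)
q=blade(s,P,-30,95)
for a in range(-30,95,8):
    m=(q[:,0]>=a)&(q[:,0]<a+8)
    if m.sum()>4: print(a,m.sum(),np.percentile(q[m,1],[3,50,97]).round(1),np.percentile(q[m,2],[2,98]).round(1))
p=P.reshape(-1,3); m=(abs(p[:,0]-480)<60)&(abs(p[:,1]-45)<85)&(p[:,2]>58)&(p[:,2]<67); print(m.sum(),cv2.minAreaRect(p[m][:,:2].astype(np.float32)),np.median(p[m][:,2]))
E
```

```text
t 6.425 pos [496.5  88.6 169.6] F [ 0.5  0.4 -0.7] op 9.5
d/50 [-0.015  0.02  -0.392] rot/10 [-0.001  0.028  0.079]
-30 340 [-11.4   4.7  11.5] [-12.    1.8]
-22 1152 [-10.1  -0.   10. ] [-12.7   8. ]
-14 571 [-10.8  -0.   10.9] [-16.9   9.1]
-6 255 [-11.3   0.   11.5] [-17.2  -9.3]
2 152 [-11.6   5.3  11.5] [-11.8  -8.8]
10 6 [-11.6  -8.   11. ] [-11.   -9.3]
18 345 [-3.4 -0.5  2.9] [-23.6  -7.6]
26 49 [-3.4  0.   2.9] [-23.8 -23.1]
34 41 [-3.6 -0.6  3. ] [-23.8 -22.7]
42 39 [-3.6  0.   3.2] [-23.7 -22.6]
50 32 [-3.2 -0.3  2.7] [-23.6 -22.7]
58 32 [-3.3  0.   2.7] [-23.6 -23. ]
66 28 [-3.4 -0.3  2.9] [-23.6 -22.9]
74 22 [-3.5 -0.3  2.9] [-23.4 -22.5]
82 8 [-3.5 -0.3  2.8] [-23.3 -22.4]
4318 ((479.6108093261719, 44.484901428222656), (121.09606170654297, 63.283016204833984), 72.27488708496094) 64.17827741360719
```

Call:
play_rows --pt "-0.02 0.02 -0.2 0 0.03 0.08 -1" --pt "0 0 -0.2 0 0 0 -1" --pt "0 0 -0.2 0 0 0 -1" --pt "0 0 -0.2 0 0 0 -1" --pt "0 0 -0.2 0 0 0 -1" --pt "0 0 0 0 0 0 -1"

```text
clock: 7.22
tool_pos: [495.3, 89.7, 119.1]
eef_rot: [0.109, 0.699, -0.109, 0.698]
contact_force: [-0.1, -0.6, -0.7]
opening: 0.113
```

```bash
python3 - <<'E'
from h import *
rep(np.array([495.8,89.6,98.7]),gR)
E
```

```text
t 7.225 pos [495.3  89.7 119.1] F [-0.1 -0.6 -0.7] op 9.9
d/50 [ 0.011 -0.002 -0.408] rot/10 [-0.002 -0.004 -0.008]
```

Sliding in without force. Going on to the floor gently.

Call:
play_rows --pt "0.01 0 -0.16 0 0 0 -1" --pt "0 0 -0.14 0 0 0 -1" --pt "0 0 -0.06 0 0 0 -1" --pt "0 0 -0.03 0 0 0 -1" --pt "0 0 0 0 0 0 -1"

```text
clock: 7.85
tool_pos: [496.9, 89.8, 101.7]
eef_rot: [0.11, 0.698, -0.108, 0.699]
contact_force: [-4.2, -0.7, 15.8]
opening: 0.111
```

```bash
python3 - <<'E'
from h import *
rep(np.array([495.8,89.6,98.7]),gR)
s,im,d=grab("wrist"); P=cloud("wrist",s,d).reshape(-1,3)
l=np.c_[(P[:,:2]-[479.7,44.45])@np.c_[u2,[u2[1],-u2[0]]],P[:,2]]
for nm,c in(("empty/disc",48),("tee",0),("tab",-48)):
    m=(abs(l[:,0]-c)<3)&(abs(l[:,1])<23)&(l[:,2]>66)&(l[:,2]<86); q=l[m]
    if len(q): h,e=np.histogram(q[:,2],np.arange(66,87,1)); print(nm,m.sum(),dict(zip(e,h)),np.percentile(q[:,1],[1,99]),np.percentile(q[:,0],[1,99]))
    m=(abs(l[:,0]-c)<12)&(abs(l[:,1])<30)&(l[:,2]>58)&(l[:,2]<68);print(" rim",np.median(l[m,2]))
E
```

```text
t 7.85 pos [496.9  89.8 101.7] F [-4.2 -0.7 15.8] op 9.8
d/50 [-0.022 -0.005 -0.06 ] rot/10 [-0.014  0.007 -0.006]
empty/disc 373 {np.int64(66): np.int64(2), np.int64(67): np.int64(6), np.int64(68): np.int64(4), np.int64(69): np.int64(6), np.int64(70): np.int64(5), np.int64(71): np.int64(3), np.int64(72): np.int64(9), np.int64(73): np.int64(6), np.int64(74): np.int64(6), np.int64(75): np.int64(7), np.int64(76): np.int64(5), np.int64(77): np.int64(29), np.int64(78): np.int64(162), np.int64(79): np.int64(113), np.int64(80): np.int64(10), np.int64(81): np.int64(0), np.int64(82): np.int64(0), np.int64(83): np.int64(0), np.int64(84): np.int64(0), np.int64(85): np.int64(0)} [-21.67464749  -5.29791422] [45.09152996 50.82943328]
 rim 64.05544219384302
tee 507 {np.int64(66): np.int64(5), np.int64(67): np.int64(5), np.int64(68): np.int64(4), np.int64(69): np.int64(5), np.int64(70): np.int64(5), np.int64(71): np.int64(6), np.int64(72): np.int64(3), np.int64(73): np.int64(5), np.int64(74): np.int64(6), np.int64(75): np.int64(7), np.int64(76): np.int64(7), np.int64(77): np.int64(47), np.int64(78)
[... 222 characters left out ...]
3  21.00292495] [-2.91009523  2.9087568 ]
 rim 64.31372293808371
tab 424 {np.int64(66): np.int64(9), np.int64(67): np.int64(10), np.int64(68): np.int64(14), np.int64(69): np.int64(17), np.int64(70): np.int64(10), np.int64(71): np.int64(7), np.int64(72): np.int64(8), np.int64(73): np.int64(10), np.int64(74): np.int64(6), np.int64(75): np.int64(4), np.int64(76): np.int64(7), np.int64(77): np.int64(22), np.int64(78): np.int64(162), np.int64(79): np.int64(94), np.int64(80): np.int64(7), np.int64(81): np.int64(8), np.int64(82): np.int64(5), np.int64(83): np.int64(7), np.int64(84): np.int64(11), np.int64(85): np.int64(6)} [-22.05027692  21.06033834] [-50.77411727 -45.01191754]
 rim 64.286374813236
```

Call:
play_rows --pt "0 0 0 0 0 0 -0.35" --pt "0 0 0 0 0 0 -0.35" --pt "0 0 0 0 0 0 -0.35" --pt "0 0 0.3 0 0 0 -0.35" --pt "0 0 0.6 0 0 0 -0.35" --pt "0 0 0.5 0 0 0 -0.35" --pt "-0.32 -0.92 0 0 0 0 -0.35" --pt "-0.3 -0.9 0 0 0 0 -0.35" --pt "0 0 0 0 0 0 -0.35"

```text
clock: 9.02
tool_pos: [464.2, -4.3, 171.3]
eef_rot: [0.111, 0.698, -0.11, 0.699]
contact_force: [-0.6, 0.7, 0.4]
opening: 0.329
```

```bash
python3 - <<'E'
from h import *
rep(np.array([464.6,-1.1,101.7]),gR)
s,im,d=grab("wrist"); P=cloud("wrist",s,d).reshape(-1,3)
l=np.c_[(P[:,:2]-[479.7,44.45])@np.c_[u2,[u2[1],-u2[0]]],P[:,2]]
for c in(48,-48):
    m=(abs(l[:,0]-c)<8)&(abs(l[:,1])<20)&(l[:,2]>112)&(l[:,2]<124); q=l[m]; print(c,m.sum(),np.percentile(q,[2,50,98],axis=0).round(1).tolist() if len(q) else "")
E
```

```text
t 9.025 pos [464.2  -4.3 171.3] F [-0.6  0.7  0.4] op 29.0
d/50 [ 0.008  0.064 -1.393] rot/10 [-0.01   0.006  0.027]
48 671 [[42.7, -13.0, 112.4], [46.5, -2.4, 118.2], [52.8, 11.1, 121.1]]
-48 520 [[-53.0, -10.9, 113.4], [-48.4, -1.8, 120.6], [-43.6, 10.3, 121.9]]
```

Call:
play_rows --pt "0.01 0.06 -0.2 0 0 0.03 -0.35" --pt "0 0 -0.4 0 0 0 -0.35" --pt "0 0 -0.5 0 0 0 -0.35" --pt "0 0 -0.29 0 0 0 -0.35" --pt "0 0 0 0 0 0 -0.35" --pt "0 0 0 0 0 0 -1" --pt "0 0 0 0 0 0 -1" --pt "0 0 0 0 0 0 -1" --pt "0 0 0 0 0 0 -1"

```text
clock: 10.2
tool_pos: [465.8, 0.4, 101.4]
eef_rot: [0.107, 0.698, -0.107, 0.699]
contact_force: [-2.2, -5.0, 1.6]
opening: 0.111
```

```bash
python3 - <<'E'
from h import *
rep(np.array([464.6,-1.1,101.7]),gR)
E
```

```text
t 10.2 pos [4.658e+02 4.000e-01 1.014e+02] F [-2.2 -5.   1.6] op 9.8
d/50 [-0.024 -0.031  0.006] rot/10 [ 0.002  0.009 -0.031]
```

Call:
play_rows --pt "0 0 0.2 0 0 0 -1" --pt "0 0 0.35 0 0 0 -1" --pt "0 0 0.5 0 0 0 -1" --pt "0 0 0.6 0 0 0 -1" --pt "0 0 0.6 0 0 0 -1" --pt "0 0 0.5 0 0 0 -1" --pt "0 0 0 0 0 0 -1"

```text
clock: 11.08
tool_pos: [467.5, 3.0, 241.0]
eef_rot: [0.108, 0.697, -0.104, 0.701]
contact_force: [0.2, 0.7, 0.0]
opening: 0.112
```

Call:
play_rows --pt "0.1 0.2 0 0 0 -0.86 -1" --pt "0.15 0.2 0 0 0 -0.86 -1" --pt "0.2 0.1 0 0 0 -0.86 -1" --pt "0.2 0.1 0 0 0 -0.86 -1" --pt "0.2 0.05 0 0 0 -0.86 -1" --pt "0.25 0 0 0 0 -0.86 -1" --pt "0.25 0 0 0 0 -0.86 -1" --pt "0.15 0 0 0.16 -0.73 0 -1" --pt "0.15 0 0 0.16 -0.73 0 -1" --pt "0.1 0 0 0.16 -0.73 0 -1"

```text
clock: 12.32
tool_pos: [553.4, 34.8, 238.2]
eef_rot: [0.542, 0.453, -0.326, 0.628]
contact_force: [-0.4, 0.3, -0.6]
opening: 0.114
```

Call:
play_rows --pt "0.1 0 0 0.16 -0.73 0 -1" --pt "0 0 0 0 0 0 -1"

```text
clock: 12.58
tool_pos: [555.6, 34.8, 236.8]
eef_rot: [0.57, 0.42, -0.286, 0.646]
contact_force: [-0.4, 0.9, -0.1]
opening: 0.112
```

```bash
python3 - <<'E'
from h import *
H,g=hT(); T0=np.array([625.8,42.0,130.9]); rep(T0+110*H[:,2],g)
s,im,d=grab("wrist"); P=cloud("wrist",s,d); cv2.imwrite("pics/w4.png",im); np.savez("w4.npz",P=P,im=im)
q=blade(s,P,-30,95)
for a in range(-30,95,8):
    m=(q[:,0]>=a)&(q[:,0]<a+8)
    if m.sum()>4: print(a,m.sum(),np.percentile(q[m,1],[3,50,97]).round(1),np.percentile(q[m,2],[2,98]).round(1))
print(q[q[:,2]<-20][:,0].max() if (q[:,2]<-20).any() else "")
L=P.reshape(-1,3)@H; m=(L[:,2]+177.5>-63)&(L[:,2]+177.5<-53)&(abs(L[:,0]-604.5)<17)&(abs(L[:,1]+88)<36); print(m.sum(),cv2.minAreaRect(L[m][:,:2].astype(np.float32)),np.median(L[m][:,2]))
E
```

```text
t 12.575 pos [555.6  34.8 236.8] F [-0.4  0.9 -0.1] op 9.9
d/50 [ 0.328 -0.085 -0.212] rot/10 [-0.007 -0.028 -0.044]
-30 332 [-11.4  -4.4  11.5] [-11.9   1.8]
-22 1257 [-10.    0.3  10. ] [-11.3   9.7]
-14 386 [-11.3  -0.2  11. ] [-11.5  -9.1]
-6 321 [-11.4   0.2  11.3] [-11.5  -9.2]
2 281 [-11.2   0.2  11.3] [-11.4  -9.1]
10 104 [-4.2  0.2  5.1] [-11.3  -9.6]
18 290 [-3.2  0.2  3.6] [-21.9 -10.5]
26 53 [-2.7  0.8  3.7] [-22.1 -21.1]
34 40 [-2.8  0.2  3.2] [-22.1 -21.3]
42 54 [-3.8 -1.1  3.3] [-22.1  -2.1]
50 43 [-3.8 -0.5  3.9] [-22.1  -9.4]
58 33 [-3.2  0.1  3.5] [-22.1 -19.1]
66 28 [-2.7  0.8  3.6] [-22.1 -21. ]
74 24 [-2.8  0.4  3.2] [-22.1 -21.1]
82.9250505436948
980 ((605.0634765625, -88.024658203125), (27.26592445373535, 71.86714935302734), 0.22070220112800598) -234.82843672922436
```

```bash
python3 - <<'E'
from h import *
H,g=hT()
for z in(-140,-170,-197.4): rep(H@np.array([604,-87.9,z]),g)
E
```

```text
t 12.625 pos [557.2  35.1 237.9] F [ 0.7  0.6 -0.2] op 9.7
d/50 [ 0.824  0.044 -1.142] rot/10 [-0.001 -0.022 -0.047]
t 12.625 pos [557.2  35.1 237.9] F [ 0.7  0.6 -0.2] op 9.7
d/50 [ 1.118  0.106 -1.662] rot/10 [-0.001 -0.022 -0.047]
t 12.625 pos [557.2  35.1 237.9] F [ 0.7  0.6 -0.2] op 9.7
d/50 [ 1.386  0.163 -2.137] rot/10 [-0.001 -0.022 -0.047]
```

Call:
play_rows --pt "0.14 -0.1 0.07 0 -0.02 -0.05 -1" --pt "0.17 0.04 -0.3 0 0 0 -1" --pt "0.17 0.04 -0.3 0 0 0 -1" --pt "0.17 0.04 -0.3 0 0 0 -1" --pt "0.17 0.03 -0.3 0 0 0 -1" --pt "0 0 0 0 0 0 -1" --pt "0 0 0 0 0 0 -1"

```text
clock: 13.5
tool_pos: [600.2, 36.5, 182.3]
eef_rot: [0.572, 0.414, -0.288, 0.647]
contact_force: [-0.2, 0.3, -0.0]
opening: 0.112
```

```bash
python3 - <<'E'
from h import *
H,g=hT()
rep(H@np.array([604,-87.9,-140]),g); rep(H@np.array([604,-87.9,-170]),g)
s,im,d=grab("wrist"); P=cloud("wrist",s,d); cv2.imwrite("pics/w5.png",cv2.resize(im[80:330,160:400],None,fx=2.2,fy=2.2))
q=blade(s,P,40,80); q=q[q[:,2]<-19]; print(len(q),np.percentile(q,[2,50,98],axis=0).round(1))
E
```

```text
t 13.5 pos [600.2  36.5 182.3] F [-0.2  0.3 -0. ] op 9.9
d/50 [-0.035  0.017 -0.03 ] rot/10 [0.009 0.018 0.012]
t 13.5 pos [600.2  36.5 182.3] F [-0.2  0.3 -0. ] op 9.9
d/50 [ 0.258  0.079 -0.55 ] rot/10 [0.009 0.018 0.012]
166 [[ 40.6  -3.1 -22.2]
 [ 57.3   0.1 -21.8]
 [ 78.7   3.5 -21.1]]
```

View pics/w5.png

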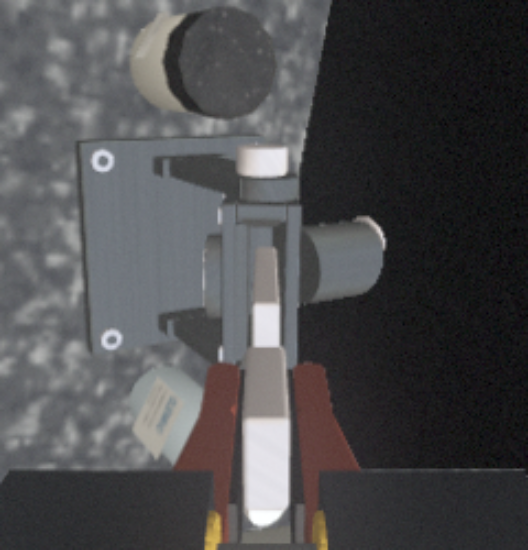

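The crop shows the blade end (265,250) centred over the slot between block edges (225–298). Inserting.

Call:
play_rows --pt "0.05 0.03 -0.15 0 0.02 0 -1" --pt "0.07 0.02 -0.13 0 0 0 -1" --pt "0.07 0.02 -0.13 0 0 0 -1" --pt "0.07 0.01 -0.13 0 0 0 -1" --pt "0 0 0 0 0 0 -1"

```text
clock: 14.18
tool_pos: [612.5, 40.8, 154.5]
eef_rot: [0.572, 0.415, -0.289, 0.646]
contact_force: [-0.0, -0.4, -0.6]
opening: 0.114
```

```bash
python3 - <<'E'
from h import *
H,g=hT()
rep(H@np.array([604,-87.9,-197.4]),g); print(robot.observe()["tool_pos"]@H)
E
```

```text
t 14.175 pos [612.5  40.8 154.5] F [-0.  -0.4 -0.6] op 10.0
d/50 [ 0.278  0.05  -0.469] rot/10 [ 0.007 -0.004  0.011]
[ 603.4746264   -87.45490668 -170.04067702]
```

Call:
play_rows --pt "0.08 0.01 -0.13 0 0 0 -1" --pt "0.08 0.01 -0.13 0 0 0 -1" --pt "0.07 0.01 -0.11 0 0 0 -1" --pt "0.04 0.01 -0.06 0 0 0 -1" --pt "0.02 0 -0.04 0 0 0 -1" --pt "0 0 0 0 0 0 -1"

```text
clock: 14.92
tool_pos: [626.8, 42.8, 131.4]
eef_rot: [0.572, 0.415, -0.289, 0.646]
contact_force: [-0.0, -0.4, -0.0]
opening: 0.113
```

```bash
python3 - <<'E'
from h import *
H,g=hT()
rep(H@np.array([604,-87.9,-197.4]),g); s=robot.observe(); print(s["tool_pos"]@H,s["contact_force"]@H)
s,im,d=grab("wrist"); P=cloud("wrist",s,d); L=P.reshape(-1,3)@H; L[:,2]+=234.8
m=(abs(L[:,0]-604)<3)&(abs(L[:,1]+88)<22)&(L[:,2]>5)&(L[:,2]<30); h,e=np.histogram(L[m,2],np.arange(5,30,1)); print(dict(zip(e.tolist(),h.tolist())))
m=(abs(L[:,0]-604)<14)&(abs(L[:,1]+88)<33)&(abs(L[:,2])<6); print("rim",np.median(L[m,2]))
E
```

```text
t 14.925 pos [626.8  42.8 131.4] F [-0.  -0.4 -0. ] op 9.9
d/50 [-0.007  0.009 -0.007] rot/10 [ 0.007 -0.002  0.01 ]
[ 604.38064685  -88.4138584  -197.21906362] [-0.08757613 -0.43309481  0.0371223 ]
{5: 5, 6: 2, 7: 6, 8: 7, 9: 3, 10: 9, 11: 3, 12: 8, 13: 24, 14: 122, 15: 64, 16: 7, 17: 10, 18: 7, 19: 7, 20: 7, 21: 7, 22: 7, 23: 10, 24: 6, 25: 11, 26: 3, 27: 10, 28: 7}
rim -0.08746357612760391
```

Call:
play_rows --pt "0.01 0 -0.02 0 0 0 -1" --pt "0.01 0 -0.02 0 0 0 -1" --pt "0 0 0 0 0 0 -1"

```text
clock: 15.35
tool_pos: [627.2, 42.9, 131.0]
eef_rot: [0.573, 0.415, -0.288, 0.646]
contact_force: [-20.3, -1.1, 25.1]
opening: 0.115
```

Contact with the floor. Ease off, release, and withdraw along the slot axis.

Call:
play_rows --pt "-0.01 0 0.02 0 0 0 -1" --pt "0 0 0 0 0 0 -0.2" --pt "0 0 0 0 0 0 -0.2" --pt "0 0 0 0 0 0 -0.2" --pt "-0.1 -0.02 0.18 0 0 0 -0.2" --pt "-0.24 -0.05 0.43 0 0 0 -0.2" --pt "-0.24 -0.05 0.43 0 0 0 -0.2" --pt "-0.24 -0.05 0.43 0 0 0 -0.2" --pt "-0.24 -0.05 0.43 0 0 0 -0.2" --pt "0 0 0 0 0 0 -0.2"

```text
clock: 16.6
tool_pos: [574.6, 33.2, 226.5]
eef_rot: [0.572, 0.415, -0.287, 0.646]
contact_force: [0.6, 1.2, 0.2]
opening: 0.398
```

```bash
python3 - <<'E'
from h import *
H,g=hT(); s,im,d=grab("wrist"); P=cloud("wrist",s,d).reshape(-1,3); cv2.imwrite("pics/w6.png",im); print(s["tool_pos"],s["contact_force"])
L=P@H; L[:,2]+=234.8
m=(abs(L[:,0]-604)<8)&(abs(L[:,1]+88)<25)&(L[:,2]>10)&(L[:,2]<70); q=L[m]
for a in range(10,62,6):
    k=(q[:,2]>=a)&(q[:,2]<a+6)
    if k.sum()>3: print(a,k.sum(),np.percentile(q[k,0],[3,97]).round(1),np.percentile(q[k,1],[2,98]).round(1))
print("top",np.percentile(q[:,2],99.5)); 
m=(abs(L[:,0]-604)<3)&(abs(L[:,1]+88)<22)&(L[:,2]>5)&(L[:,2]<30); h,e=np.histogram(L[m,2],np.arange(5,30,1)); print(dict(zip(e.tolist(),h.tolist())))
m=(abs(L[:,0]-604)<14)&(abs(L[:,1]+88)<33)&(abs(L[:,2])<6); print("rim",np.median(L[m,2]))
l=np.c_[(P[:,:2]-[479.7,44.45])@np.c_[u2,[u2[1],-u2[0]]],P[:,2]]
for c in(48,0):
    m=(abs(l[:,0]-c)<8)&(abs(l[:,1])<22)&(l[:,2]>110)&(l[:,2]<124); k=(abs(l[:,0]-c)<3)&(abs(l[:,1])<22)&(l[:,2]>70)&(l[:,2]<85)
    print(c,m.sum(),np.percentile(l[m],[2,50,98],axis=0).round(1).tolist(),k.sum(),np.percentile(l[k],[2,50,98],axis=0).round(1).tolist() if k.any() else "")
E
```

```text
[574.61953874  33.23381148 226.4517751 ] [0.60257503 1.20881487 0.20144486]
10 110 [599.9 606.1] [-77.6 -66.5]
16 26 [598.9 607.9] [-86.2 -74.5]
22 18 [598.8 607.8] [-80.7 -77.1]
28 21 [598.5 606.5] [-77.7 -77.1]
34 20 [598.4 606.9] [-77.9 -77.2]
40 24 [598.1 606.9] [-77.8 -77. ]
46 27 [598.1 606.9] [-78.1 -77. ]
52 351 [597.6 606.9] [-98.4 -77.3]
58 5 [600.  604.6] [-95.3 -85.5]
top 58.129836240772356
{5: 4, 6: 1, 7: 0, 8: 0, 9: 0, 10: 3, 11: 3, 12: 2, 13: 25, 14: 34, 15: 17, 16: 1, 17: 4, 18: 2, 19: 0, 20: 1, 21: 4, 22: 2, 23: 0, 24: 1, 25: 5, 26: 2, 27: 0, 28: 3}
rim 0.19054224702726685
48 794 [[43.4, -13.6, 110.7], [48.2, -1.0, 118.8], [53.0, 14.1, 121.4]] 130 [[45.1, -21.5, 77.2], [48.0, -17.2, 78.7], [50.8, 21.7, 80.3]]
0 1342 [[-4.6, -19.4, 111.2], [1.1, -1.6, 120.5], [5.2, 18.6, 122.3]] 226 [[-0.7, -21.6, 77.3], [1.4, -7.5, 78.8], [2.9, 21.0, 80.6]]
```

View pics/w6.png

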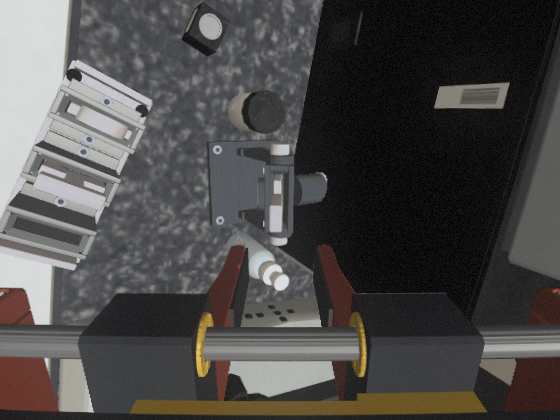

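The final wrist view shows the tab slider upright in the holder (278,200), the disc (100,120) and T (75,180) in their cells, and the third cell (50,235) empty. Jar, bottle and cube are standing.

```bash
python3 -c "
from bench import robot
print(robot.close_job(), robot.observe()['clock'])"
```

```text
the job is handed in; nothing more can be done
the job is handed in; nothing more can be done
```

The filter is changed and the job is handed in, at about 16.7 s on the clock. The hand-in reports no verdict, so what follows rests on my own measurements.

- **Disc slider:** I drew it out of the holder along its 30° axis and lowered it into the empty rack cell. Its blade shoulder stands at the same height as the T slider's (both 78.7–78.8 mm in the wrist camera), and it is centred to within about 0.5 mm.
- **Tab slider:** I took it from its cell and slid it into the holder until it touched the floor, then released it. Its blade stands about 14 mm above the mouth, as it should when seated. It is about 2 mm or less off centre across the slot and leans about 0.02 rad, inside the 0.09 rad limit.
- **Left alone:** The T slider is still in its cell. The jar, bottle and cube were standing in the last picture, though I did not measure their positions again.
- **Contact:** The gripper is open and clear of everything. The wrist force peaked at about 32 N, when the tab slider reached the floor.

Two checks disagreed slightly. The wrist camera reads heights about 2 mm above the fixed cameras, so I judged seating against the rims and the T slider rather than absolute height. At the last check the T slider's shoulder read 1.4 mm off the cell's middle. I took that to be the oblique view hiding part of the shoulder.

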